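# Load the lime into the slow juicer through its sprung feed flap

## Robot

A 6-joint arm with a two-finger parallel gripper is mounted at the origin on a cart in front of the work surface, level with it; the furniture and walls round the work are solid. World frame = base frame: x ahead of the robot, y to its left, z up, the work surface at z = 0. Lengths are in m, angles in rad, forces in N, time in s.
With the tool pointing down it reaches from about 0.375 to 0.9 m from the base axis. Payload 3.1 kg.
Tool frame: the origin (TCP) lies where the fingers leave the gripper's body, on its centre line; the fingertips stand 70 mm ahead of it and the grasp point (between the pads) lies 51 mm ahead of it; z points along the fingers, y is the line along which they close (so a half turn about z gives the same grasp; the last joint's range is limited). The gripper opens to 87 mm and grips with 3 to 60 N. Pads are 19 mm wide; open, the fingers measure 117 mm over their backs; the gripper's body (75 mm by 190 mm) begins 51 mm behind the grasp point.
Start: joints at [-1.502, 0.527, 1.433, -0, 1.181, -0.178], TCP at [0.153, -0.606, 0.292] pointing down, gripper open.
Joint ranges: [-3.08, 3.08], [-0.75, 2.2], [0.22, 2.44], [-1.43, 4.57], [0, 2.65], [-2.85, 2.85]. Speed limits (rad/s): [2.79, 2.79, 3.14, 3.14, 3.14, 3.14].

## Interface

Orientations are given as a unit quaternion [x, y, z, w].
In Python, from rig import robot gives the robot as it stands.
- The arm moves only by the tool send_rows, never from a script. Its argument "deltas" is text: rows parted by semicolons, each of 7 numbers parted by spaces: the shift along the tool's x, y, z in mm, then the turn, a rotation vector about the tool's x, y, z in degrees, then the opening, from 0 (shut) to 1 (fully open). A call has 1 to 10 rows; each row shifts and turns the commanded pose from where the row before left it, along the tool's axes as they then stand; what a row does not reach is not made up. A row lasts 1/8 s, in which the tool goes at most 62.5 mm and 10.7 degrees, less where a joint would pass 70% of its speed; a pose out of reach is approached as far as the arm can. A call is refused whole if a number of a shift passes 62.5 or a number of a turn 10.7, either way. A call with a gripper value outside its range is refused whole. The fingers move at their own pace and stop on an object; "newtons" is the grip in N (left out, the last holds). Time passes only in rows, so rows that do not move let the fingers close. It gives the time, the measured TCP pose, the force, the opening and the grip force at its end, in the units of the state.
- robot.get_obs(): the state, without advancing time (a new reading comes with each control period).
- robot.camera(name): name is "side" or "top"; returns a dict with "image" (400x640x3 uint8, red, green, blue), "depth" (400x640 float32, m along the optical axis (not along the pixel's ray), 0 where there is no reading), "fovy" (degrees; the focal length in pixels is half the picture's height over the tangent of half this angle, whatever the lens; pixels are square), "cx", "cy" (the principal point, pixels), "rvec" (rotation vector, rad) and "tvec" (3), from world to camera coordinates, as OpenCV has them. Camera axes: x right, y down, z forward; pixel columns grow to the right and rows downward; lengths in m; the calibration is good to about 2 mm. A picture is of the moment at which its call begins.
- robot.hand_in(): hands the job in; it is judged then, once.
Trained networks look in the newest picture that a camera, given by its name, has taken for a name from the list of things; names that differ only in an ending like _2 or _b are one class to them, and where a whole thing is asked for, a point or a joint stands for the part that bears it (a point fixed in the world has none). Each returns a list of dicts, best first, with "p" (0 to 1); they miss things now and then, are a little off and sometimes report something else, mostly with a low value. They report only what shows in the picture. A call takes as long as a camera call. They do not tell look-alikes from the thing itself.
- robot.find_in(camera, thing): "box" ([left, top, right, bottom] in pixels, round what is visible of it).
- robot.cut_out(camera, thing): "region" (400x640 bool, what is visible of it) and "box" ([left, top, right, bottom] in pixels, round what is visible of it).
The state is a dict: "time": time; "q": joint angles; "joint_velocities": joint speeds; "joint_torque": joint torques, N m; "position": TCP position; "tool_rot": TCP orientation; "ft_force": force on the tool from outside, world axes, zero at the start; "moment": the same for the moment, N m; "grip_width": finger opening in m; "grip_force": force on a finger pad.
Only numpy, scipy, OpenCV 4.12 (cv2) and the standard library are available. Lean on these libraries where they do the work, as an engineer would, in place of code of your own. Each camera call takes 0.05 s, during which the arm holds its last target. There are 200 camera calls.

## Task

Load the lime into the juicer: lay it in the feed mouth on the closed flap and let go, then take the black pusher and press the lime down through the sprung flap and on until you feel it sit on the screw below; press it home with about 15 N for a moment, so that it is seated but not crushed (more than 22 N crushes it). Draw the pusher out so that the flap springs shut behind the lime, and stand the pusher upright on the chopping board again, leaving the lemon and the garlic where they are.

Things in the scene. Friction and masses are not known exactly. Their poses are not given: they have to be found in the camera images.
- juicer: Compact slow juicer fixed on the worktop, black and grey, 330 (x) x 136 x 214 mm: grey motor housing (184 mm high) with a dial behind, feed tower with a square hopper in front. Origin on the worktop straight below the middle of the feed mouth; x points to the motor housing, z up. Below the mouth an upright shaft, 56 (x) x 70 (y) mm, leads down to a fixed screw hidden inside.
- rim (a point): Middle of the hopper's rim on the juicer, 214 mm above the worktop; axes as the juicer's. The rim is 126 x 126 mm outside, 116 x 116 inside; inside it four sides slope down to the feed mouth (56 x 70 mm) 29 mm lower.
- mouth (a point): Middle of the upper face of the closed flap in the feed mouth of the juicer, 182.5 mm above the worktop; axes as the juicer's.
- flap (a joint): Steel flap 53 x 66 x 3 mm across the feed mouth, hinged along y on the motor side; 0 = closed (level), in rad as its free edge swings down, at most 1.55 (hanging). Spring-shut: it carries the lime's weight, 3 N on its middle begin to open it, pushing the lime through takes up to 9 N. It closes only when nothing stands within 54 mm below it.
- seat (a point): Where the lime's centre is at the highest when it sits on the screw (80 mm below the flap); axes as the juicer's. It sits here or up to 12 mm lower, as the cam-shaped screw happens to stand, which cannot be seen: feel for it. On the last 30 mm two sprung rubber cheeks on the shaft's y sides (44 mm apart, giving way 11 mm each) hold the lime by friction; sliding it on takes 1 to 5 N.
- lime_centre (a point): Centre of the lime, a loose green fruit 60 mm long (its x axis) and 48 mm across, 24 mm above what it lies on, about 60 g. It lies on the chopping board near a lemon and a garlic bulb; it is the smaller of the two citrus fruits, without pointed ends. It goes into the feed mouth with its long axis along the juicer's y.
- pusher_grip (a point): Middle of the upright handle fin of the black plastic pusher (140 g) standing on the board, 104 mm above its flat foot; z up. Fin 24 mm thick (x), 34 wide (y), 85 to 122 mm above the foot, with a 28 x 38 mm grey cap up to 129 mm. Below it the plunger, a block 42 (x) x 38 (y) x 85 mm, enters the feed mouth with its x along the juicer's x, either way round.
- board: Wooden chopping board, fixed, 230 (x) x 340 (y) x 22 mm; origin at the centre of its underside, so its top is at z = 22 mm.
- lemon: Lemon, 71 x 53 x 51 mm, with pointed ends, on the board; origin at the middle of its underside as it lies. To be left alone.
- garlic: Garlic bulb, 56 mm, on the board; origin at the middle of its underside. To be left alone.
Things that resemble listed ones, but are neither listed nor needed, are in the scene too. Leave any red look-alike of the part that bears pusher_grip alone. There is more than one size of the part that bears lime_centre; the job needs the larger.

How it is judged:
By the outcome, as a careful person would: the job done as asked, in the order asked, and still so for the second after the job is handed in, with the robot touching nothing.
It also fails if it takes over 67 s, if anything falls off the work surface, if the arm or the gripper's body presses on something with over 40 N, if the wrist force passes 120 N, or if a joint passes its speed limit or range.

## Working session

There is one attempt and no reset: what is moved stays moved. The work goes in short steps, Python scripts to look and compute and a tool call to move; the robot and the scene stay as the last step left them, time stands still between calls to the robot, and variables do not carry over. Pictures are saved under pics/ and viewed, at most 10 in all, crops included, and the job is handed in when it is done.

Besides the shell and the picture viewer there is one more tool, called as a command line: name --argument value ..., lists and objects as JSON in quotes. send_rows: Moves the arm, as the interface text tells. Its arguments: {"type":"object","properties":{"deltas":{"type":"string"},"newtons":{"type":"number"}},"required":["deltas"]}

```bash
ls; mkdir -p pics
cat > h.py <<'E'
import numpy as np, cv2
from rig import robot
def cam(n):
    c=robot.camera(n); h=c["image"].shape[0]
    c["f"]=h/2/np.tan(np.radians(c["fovy"])/2); c["R"]=cv2.Rodrigues(np.array(c["rvec"],float))[0]; c["t"]=np.array(c["tvec"],float)
    return c
def cloud(c):
    d=c["depth"]; v,u=np.mgrid[:d.shape[0],:d.shape[1]]
    P=np.stack([(u-c["cx"])/c["f"]*d,(v-c["cy"])/c["f"]*d,d],-1)
    W=(P-c["t"])@c["R"]; W[d<=0]=np.nan
    return W
def save(n,im): cv2.imwrite("pics/"+n,im[...,::-1])
E
python3 - <<'E'
from h import *
s=robot.get_obs(); print({k:np.round(v,3) for k,v in s.items()})
for n in("top","side"):
    c=cam(n); save(n+"0.png",c["image"]); W=cloud(c)
    print(n, c["f"],-c["R"].T@c["t"])
    for th in("lime_centre","pusher_grip","juicer","board","lemon","garlic"):
        for r in robot.cut_out(n,th):
            m=r["region"]; w=W[m]; w=w[~np.isnan(w[:,0])]
            print(th,round(r["p"],2),np.round(r["box"]),m.sum(),np.round(np.percentile(w,[2,50,98],axis=0),3).tolist() if len(w) else None, c["image"][m].mean(0).round())
E
```

```text
pics
{'time': np.float64(0.0), 'q': array([-1.501,  0.528,  1.434, -0.   ,  1.181, -0.179]), 'joint_velocities': array([ 0.   ,  0.   ,  0.001, -0.001, -0.001, -0.001]), 'joint_torque': array([ -0.   , -44.005, -17.659,   0.063,   0.058,  -0.   ]), 'position': array([ 0.153, -0.605,  0.291]), 'tool_rot': array([ 0.992,  0.124,  0.   , -0.001]), 'ft_force': array([ 0.135,  0.259, -0.456]), 'moment': array([ 0.011,  0.032, -0.028]), 'grip_force': np.float64(0.0), 'grip_width': np.float64(0.087)}
top 402.8855070817302 [ 0.28394895 -0.19270866  1.35478005]
lime_centre 0.6 [367. 208. 380. 219.] 196 [[0.427, -0.385, 0.048], [0.451, -0.364, 0.063], [0.476, -0.343, 0.072]] [106. 113.  59.]
pusher_grip 0.8 [418. 170. 440. 194.] 312 [[0.534, -0.592, -0.001], [0.551, -0.545, 0.085], [0.592, -0.528, 0.133]] [140.  64.  53.]
pusher_grip 0.52 [283. 192. 295. 206.] 216 [[0.464, -0.128, 0.041], [0.477, -0.11, 0.146], [0.5, -0.089, 0.156]] [92. 82. 70.]
juicer 0.93 [189. 116. 252. 229.] 5452 [[0.411, 0.043, 0.026], [0.543, 0.111, 0.182], [0.708, 0.193, 0.216]] [83. 77. 68.]
juicer 0.31 [282. 193. 300
[... 1352 characters left out ...]
-0.393, 0.005], [0.507, -0.275, 0.019], [0.609, -0.067, 0.022]] [203. 142.  84.]
board 0.72 [309. 183. 322. 225.] 609 [[0.461, -0.13, -0.001], [0.485, -0.124, 0.085], [0.509, 0.061, 0.15]] [62. 55. 48.]
board 0.51 [288. 127. 385. 203.] 5581 [[0.421, 0.037, 0.008], [0.564, 0.077, 0.121], [0.722, 0.174, 0.211]] [77. 72. 66.]
lemon 0.86 [296. 231. 317. 252.] 327 [[0.429, -0.267, 0.036], [0.454, -0.254, 0.059], [0.477, -0.228, 0.072]] [224. 192.  77.]
lemon 0.23 [290. 128. 391. 202.] 5654 [[0.419, 0.037, 0.001], [0.564, 0.077, 0.12], [0.722, 0.184, 0.211]] [78. 73. 67.]
garlic 0.59 [327. 247. 346. 268.] 292 [[0.512, -0.324, 0.036], [0.534, -0.311, 0.055], [0.558, -0.291, 0.069]] [211. 178. 148.]
```

Run:
```python
import cv2
a=cv2.imread("pics/top0.png")[100:260,170:470]; b=cv2.imread("pics/side0.png")[115:375,250:420]
cv2.imwrite("pics/topc.png",cv2.resize(a,None,fx=2.66,fy=2.66,interpolation=3)); cv2.imwrite("pics/sidec.png",cv2.resize(b,None,fx=2.3,fy=2.3,interpolation=3))
```

```text
(no output)
```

View pics/topc.png

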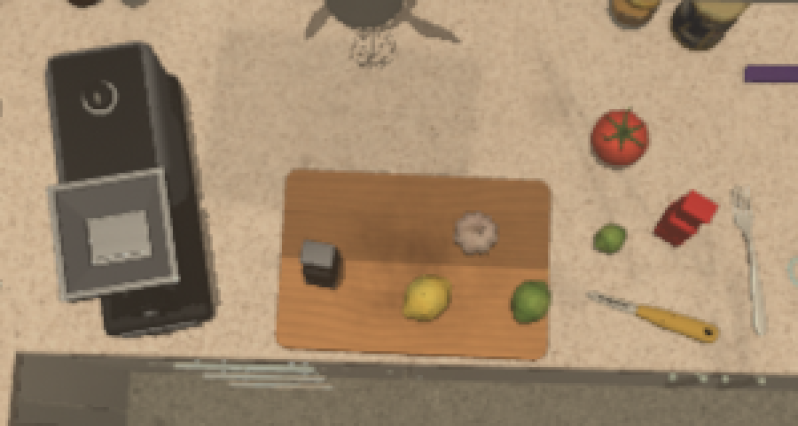

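View pics/sidec.png

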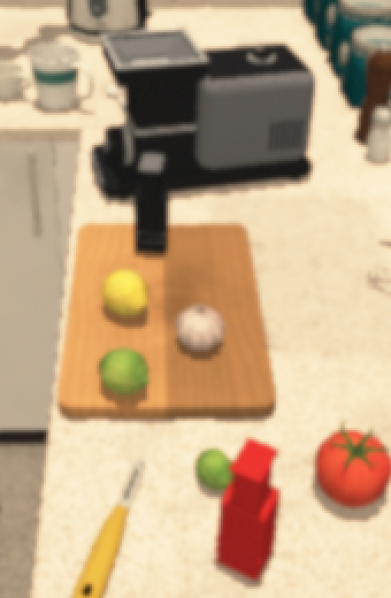

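```bash
cat > fit.py <<'E'
from h import *
from scipy.optimize import least_squares
def sdbox(p,c,h):
    q=np.abs(p-c)-h
    return np.linalg.norm(np.maximum(q,0),axis=1)+np.minimum(q.max(1),0)
def sdpusher(p,z0=0.022):
    b=[(0,.0425,.021,.019,.0425),(0,.1035,.012,.017,.0185),(0,.1255,.014,.019,.0035)]
    return np.min([sdbox(p,np.array([0,0,z0+z]),np.array([hx,hy,hz])) for _,z,hx,hy,hz in b],axis=0)
def sdlime(p,c=np.array([0,0,.046]),h=np.array([.030,.024,.024])):
    r=np.linalg.norm((p-c)/h,axis=1); return (r-1)*.025
def loc(P,x):
    c,s=np.cos(x[2]),np.sin(x[2]); d=P[:,:2]-x[:2]
    return np.c_[c*d[:,0]+s*d[:,1],-s*d[:,0]+c*d[:,1],P[:,2]]
def fit(P,sd,x0,yaws):
    rs=[least_squares(lambda x:sd(loc(P,x)),[*x0,y],loss="soft_l1",f_scale=.002) for y in yaws]
    return sorted(((r.cost,r.x) for r in rs),key=lambda a:a[0])
def pts(box,zmin,zmax,names=("top","side")):
    out=[]
    for n in names:
        W=cloud(cam(n)).reshape(-1,3); 
        m=(W[:,0]>box[0])&(W[:,0]<box[1])&(W[:,1]>box[2])&(W[:,1]<box[3])&(W[:,2]>zmin)&(W[:,2]<zmax)
        out.append(W[m])
    return out
E
python3 - <<'E'
from fit import *
Y=np.radians([-80,-50,-20,10,40,70])
for nm,names in(("both",("top","side")),("top",("top",)),("side",("side",))):
    L=np.vstack(pts((.40,.50,-.42,-.32),.03,.09,names)); print(nm,"lime",len(L),[(round(c*1e6),np.round(x[:2],4),round(np.degrees(x[2]),1)) for c,x in fit(L,sdlime,(.452,-.365),Y)[:3]])
    L=np.vstack(pts((.43,.54,-.16,-.06),.04,.17,names)); print(nm,"pusher",len(L),L[:,2].max(),[(round(c*1e6),np.round(x[:2],4),round(np.degrees(x[2]),1)) for c,x in fit(L,sdpusher,(.485,-.11),Y)[:4]])
c=cam("top");W=cloud(c).reshape(-1,3); I=c["image"].reshape(-1,3)
R=W[(W[:,2]>.206)&(W[:,2]<.225)&(W[:,1]>0)&(W[:,1]<.3)&(W[:,0]<.65)&(W[:,0]>.35)]
r=cv2.minAreaRect((R[:,:2]*1000).astype(np.float32)); print("rim",len(R),np.median(R[:,2]),r)
m=(I.min(1)>125)&(W[:,2]>.17)&(W[:,2]<.195)&(W[:,1]>.05)&(W[:,1]<.2)&(W[:,0]<.6)&(W[:,0]>.4)
F=W[m]; print("flap",len(F),np.median(F[:,2]) if len(F) else 0,cv2.minAreaRect((F[:,:2]*1000).astype(np.float32)))
E
```

```text
both lime 552 [(782, array([ 0.4513, -0.3625]), np.float64(-52.0)), (782, array([ 0.4513, -0.3625]), np.float64(-52.0)), (782, array([ 0.4513, -0.3625]), np.float64(-52.0))]
both pusher 712 0.1579003970130911 [(723, array([ 0.4864, -0.1076]), np.float64(-7.9)), (723, array([ 0.4864, -0.1076]), np.float64(-8.0)), (723, array([ 0.4864, -0.1076]), np.float64(-8.0)), (1641, array([ 0.4859, -0.107 ]), np.float64(-97.6))]
top lime 194 [(315, array([ 0.4538, -0.3664]), np.float64(-32.9)), (315, array([ 0.4538, -0.3664]), np.float64(-32.9)), (315, array([ 0.4538, -0.3664]), np.float64(147.1))]
top pusher 222 0.15762122749984123 [(229, array([ 0.4866, -0.1078]), np.float64(-8.6)), (229, array([ 0.4866, -0.1078]), np.float64(-8.6)), (229, array([ 0.4866, -0.1078]), np.float64(-8.6)), (395, array([ 0.4852, -0.1066]), np.float64(-97.0))]
side lime 353 [(320, array([ 0.4511, -0.3613]), np.float64(-64.0)), (320, array([ 0.4511, -0.3613]), np.float64(116.0)), (320, array([ 0.4511, -0.3613]), np.float64(116.0))]
side pusher 490 0.15207807208641205 [(472, array([ 0.4852, -0.1073]), np.float64(-9.8)), (472, array([ 0.4852, -0.1073]), np.float64(-9.8)), (472, array([ 0.4856, -0.1075]), np.float64(-8.4)), (1265, array([ 0.4864, -0.1069]), np.float64(83.4))]
rim 559 0.21351212903791403 ((492.5693359375, 110.31907653808594), (130.2897186279297, 130.20254516601562), 11.515501976013184)
flap 316 0.182920835100086 ((491.1310729980469, 112.24040222167969), (48.58305358886719, 62.127418518066406), 11.358531951904297)
```

Run:
```python
from fit import *
D=[]
for n in("top","side"):
    c=cam(n); W=cloud(c); hsv=cv2.cvtColor(c["image"],cv2.COLOR_RGB2HSV)
    m=(hsv[...,0]>28)&(hsv[...,0]<65)&(hsv[...,1]>90)&(np.abs(W[...,0]-.452)<.05)&(np.abs(W[...,1]+.365)<.05)
    k,l,st,ct=cv2.connectedComponentsWithStats(m.astype(np.uint8)); i=1+np.argmax(st[1:,4]); m=(l==i)
    vu=np.argwhere(m); print(n,st[i],ct[i]); D.append((c,vu[:,::-1]))
u,v=np.mgrid[0:np.pi:40j,0:2*np.pi:60j]
S=np.stack([.03*np.cos(u),.024*np.sin(u)*np.cos(v),.024*np.sin(u)*np.sin(v)],-1).reshape(-1,3)
def res(x,cams=(0,1)):
    c_,s_=np.cos(x[2]),np.sin(x[2]); P=np.c_[c_*S[:,0]-s_*S[:,1]+x[0],s_*S[:,0]+c_*S[:,1]+x[1],S[:,2]+.046]; o=[]
    for k in cams:
        c,uv=D[k]; q=P@c["R"].T+c["t"]; p=q[:,:2]/q[:,2:]*c["f"]+[c["cx"],c["cy"]]
        h=cv2.convexHull(p.astype(np.float32)); M=cv2.moments(h)
        C=np.cov(uv.T.astype(float)); A=M["m00"]; m=uv.mean(0)
        o+=[M["m10"]/A-m[0],M["m01"]/A-m[1]]
        H=np.array([[M["mu20"],M["mu11"]],[M["mu11"],M["mu02"]]])/A
        C=C*np.trace(H)/np.trace(C); o+=[(H-C)[0,0]*.5,(H-C)[0,1],(H-C)[1,1]*.5]
    return np.array(o)
for cams in((0,1),(0,),(1,)):
    for y in(-75,-40,0):
        r=least_squares(res,[.452,-.364,np.radians(y)],args=(cams,),diff_step=1e-3); print(cams,round(r.cost,3),np.round(r.x[:2],4),np.degrees(r.x[2]).round(1))
```

```text
top [363 206  14  15 166] [369.07228916 212.96385542]
side [294 267  20  19 303] [303.61716172 275.97029703]
(0, 1) 1.535 [ 0.4523 -0.3648] -32.3
(0, 1) 1.535 [ 0.4523 -0.3648] -32.3
(0, 1) 1.535 [ 0.4523 -0.3648] -32.3
(0,) 0.016 [ 0.451 -0.364] -30.3
(0,) 0.016 [ 0.451 -0.364] -30.3
(0,) 0.016 [ 0.451 -0.364] -30.3
(1,) 1.296 [ 0.453  -0.3657] -34.3
(1,) 1.296 [ 0.453  -0.3657] -34.3
(1,) 1.296 [ 0.453  -0.3657] -34.3
```

Run:
```python
import cv2,numpy as np
a=cv2.imread("pics/top0.png")[195:230,350:390]; b=cv2.imread("pics/side0.png")[258:293,285:325]
cv2.imwrite("pics/lime.png",np.hstack([cv2.resize(x,(400,350),interpolation=cv2.INTER_NEAREST) for x in(a,b)]))
```

```text
(no output)
```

View pics/lime.png

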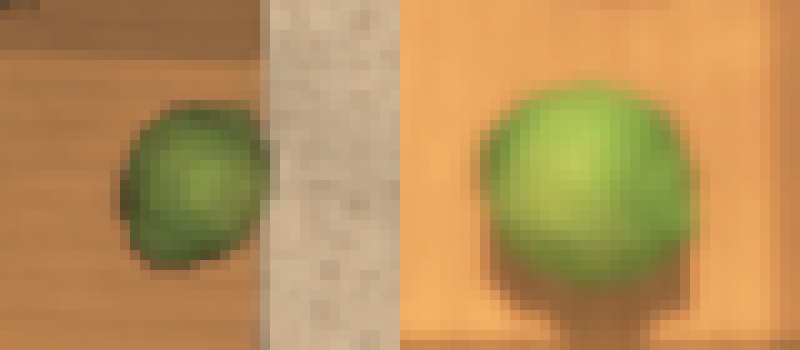

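```bash
cat > go.py <<'E'
# usage: go.py x y z yaw_x_deg : shift in tool mm after the turn is done, and turn about tool z
import sys; from h import *
from scipy.spatial.transform import Rotation as Ro
s=robot.get_obs(); x,y,z,yaw=map(float,sys.argv[1:5])
R=Ro.from_quat(s["tool_rot"]).as_matrix(); a=np.radians(yaw)
T=np.array([[np.cos(a),np.sin(a),0],[np.sin(a),-np.cos(a),0],[0,0,-1.]])
d=np.array([x,y,z])-s["position"]
print("yaw now",np.degrees(np.arctan2(R[1,0],R[0,0])).round(1),"rotvec tool deg",np.degrees(Ro.from_matrix(R.T@T).as_rotvec()).round(1),"shift now axes",(R.T@d*1000).round(1),"shift after turn",(T.T@d*1000).round(1),"F",np.round(s["ft_force"],1),"t",s["time"])
E
python3 go.py .452 -.364 .20 138
```

```text
yaw now 14.2 rotvec tool deg [   0.    -0.  -123.8] shift now axes [ 348.9 -161.2   92.2] shift after turn [-60.1 379.6  92.2] F [ 0.7  0.2 -0.1] t 1.25
```

send_rows --deltas "0 0 0 0 0 -10.3 1;0 0 0 0 0 -10.3 1;0 0 0 0 0 -10.3 1;0 0 0 0 0 -10.3 1;0 0 0 0 0 -10.3 1;0 0 0 0 0 -10.3 1;0 0 0 0 0 -10.3 1;0 0 0 0 0 -10.3 1;0 0 0 0 0 -10.3 1;0 0 0 0 0 -10.3 1"

```text
time: 2.5
position: [0.1533, -0.6059, 0.2923]
tool_rot: [0.518, 0.855, -0.0, -0.0]
ft_force: [-0.4, 1.0, -0.7]
grip_width: 0.0869
grip_force: 0.0
```

send_rows --deltas "0 0 0 0 0 -10.3 1;0 0 0 0 0 -10.3 1;0 0 0 0 0 0 1"

```text
time: 2.88
position: [0.1533, -0.6059, 0.2923]
tool_rot: [0.361, 0.933, 0.0, 0.0]
ft_force: [0.2, -0.1, -0.1]
grip_width: 0.087
grip_force: 0.0
```

```bash
python3 go.py .452 -.364 .20 138
```

```text
yaw now 137.7 rotvec tool deg [ 0.   0.  -0.3] shift now axes [-57.9 380.   92.3] shift after turn [-60.1 379.6  92.3] F [ 0.2 -0.1 -0.1] t 2.875
```

send_rows --deltas "-7.2 47.5 11.5 0 0 0 1;-7.2 47.5 11.5 0 0 0 1;-7.2 47.5 11.5 0 0 0 1;-7.2 47.5 11.5 0 0 0 1;-7.2 47.5 11.5 0 0 0 1;-7.2 47.5 11.5 0 0 0 1;-7.2 47.5 11.5 0 0 0 1;-7.2 47.5 11.5 0 0 0 1;0 0 0 0 0 0 1"

```text
time: 4.0
position: [0.453, -0.3603, 0.1993]
tool_rot: [0.359, 0.933, 0.001, -0.001]
ft_force: [-0.1, -0.7, -0.9]
grip_width: 0.0869
grip_force: 0.0
```

send_rows --deltas "0 0 30 0 0 0 1;0 0 30 0 0 0 1;0 0 30 0 0 0 1;0 0 0 0 0 0 1;0 0 0 0 0 0 0.45;0 0 0 0 0 0 0.45;0 0 0 0 0 0 0.45;0 0 0 0 0 0 0.45;0 0 0 0 0 0 0.45;0 0 0 0 0 0 0.45" --newtons 8

```text
time: 5.25
position: [0.4514, -0.3631, 0.1106]
tool_rot: [0.36, 0.933, -0.0, 0.0]
ft_force: [0.2, 0.7, 2.3]
grip_width: 0.0473
grip_force: 8.0
```

```bash
python3 go.py .452 -.364 .11 138; python3 -c "
from rig import robot
s=robot.get_obs();print(s['grip_width'],s['grip_force'])"
```

```text
yaw now 137.8 rotvec tool deg [-0.   0.  -0.2] shift now axes [-1.1 -0.2  0.6] shift after turn [-1.1 -0.2  0.6] F [0.2 0.7 2.3] t 5.25
0.04730569030003009 8.00021919538267
```

send_rows --deltas "0 0 -30 0 0 0 0.45;0 0 -60 0 0 0 0.45;0 0 -60 0 0 0 0.45;0 0 -60 0 0 0 0.45;0 0 -5 0 0 0 0.45;0 0 0 0 0 9.1 0.45;0 0 0 0 0 9.1 0.45;0 0 0 0 0 9.1 0.45;0 0 0 0 0 9.1 0.45;0 0 0 0 0 0 0.45" --newtons 8

```text
time: 6.5
position: [0.4507, -0.3624, 0.3235]
tool_rot: [0.633, 0.774, 0.0, -0.002]
ft_force: [-0.5, 0.7, -0.9]
grip_width: 0.0468
grip_force: 8.0
```

```bash
python3 go.py .492 .111 .322 101.4; python3 -c "
from rig import robot
s=robot.get_obs();print(s['grip_width'],s['grip_force'],s['position'])"
```

```text
yaw now 101.5 rotvec tool deg [-0.1 -0.2  0.1] shift now axes [455.6 134.9   2.7] shift after turn [455.9 134.1   1.5] F [-0.5  0.7 -0.9] t 6.5
0.04681417496807142 8.000912888674065 [ 0.45069738 -0.36240625  0.32348562]
```

send_rows --deltas "40 11.9 0 0 0 0 0.45;52 15.3 0 0 0 0 0.45;52 15.3 0 0 0 0 0.45;52 15.3 0 0 0 0 0.45;52 15.3 0 0 0 0 0.45;52 15.3 0 0 0 0 0.45;52 15.3 0 0 0 0 0.45;52 15.3 0 0 0 0 0.45;51.9 15 0 0 0 0 0.45;0 0 0 0 0 0 0.45"

```text
time: 7.75
position: [0.4917, 0.1136, 0.3245]
tool_rot: [0.63, 0.777, -0.0, -0.001]
ft_force: [0.5, -0.5, -0.9]
grip_width: 0.0469
grip_force: 8.0
```

```bash
python3 go.py .492 .111 .272 101.4
python3 - <<'E'
from h import *
c=cam("side"); print(robot.get_obs()["grip_width"])
save("hold.png",cv2.resize(c["image"][60:220,250:410],None,fx=3.5,fy=3.5,interpolation=cv2.INTER_CUBIC))
E
```

```text
yaw now 101.9 rotvec tool deg [-0.1 -0.1  0.5] shift now axes [-2.7 -0.2 52.5] shift after turn [-2.6 -0.3 52.5] F [ 0.5 -0.5 -0.9] t 7.75
0.0469945693082874
```

View pics/hold.png

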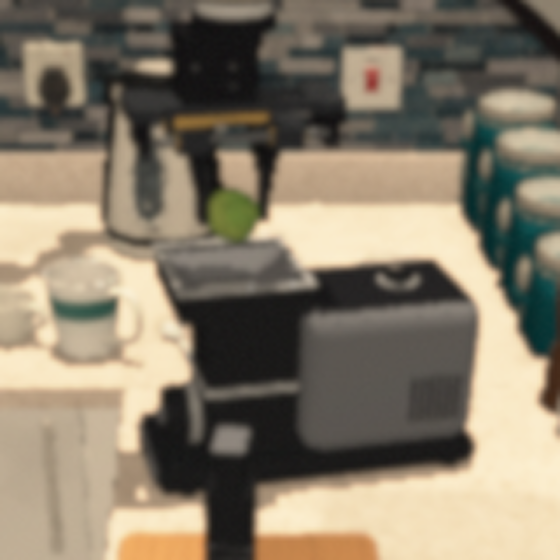

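The lime is held between the fingers above the hopper (crop 233,214), level with its end toward the camera. Lowering.

send_rows --deltas "0 0 20 0 0 0 0.45;0 0 15 0 0 0 0.45;0 0 10 0 0 0 0.45;0 0 5 0 0 0 0.45;0 0 0 0 0 0 0.45;0 0 0 0 0 0 0.45"

```text
time: 8.55
position: [0.4929, 0.1101, 0.2757]
tool_rot: [0.633, 0.774, 0.0, 0.0]
ft_force: [0.0, 0.0, -1.1]
grip_width: 0.047
grip_force: 8.0
```

send_rows --deltas "0 0 2 0 0 0 0.45;0 0 2 0 0 0 0.45;0 0 0 0 0 0 0.45"

```text
time: 8.93
position: [0.4924, 0.1104, 0.2711]
tool_rot: [0.633, 0.774, -0.0, -0.0]
ft_force: [-0.3, 0.2, -0.8]
grip_width: 0.047
grip_force: 8.0
```

send_rows --deltas "0 0 0 0 0 0 0.57;0 0 0 0 0 0 0.62;0 0 0 0 0 0 0.62;0 0 0 0 0 0 0.62"

```text
time: 9.43
position: [0.4926, 0.1103, 0.2713]
tool_rot: [0.633, 0.774, 0.0, 0.0]
ft_force: [-1.7, 0.1, 0.0]
grip_width: 0.0536
grip_force: 0.0
```

send_rows --deltas "0 0 -10 0 0 0 0.62;0 0 -15 0 0 0 0.62;0 0 -40 0 0 0 0.62;0 0 -30 0 0 0 0.8;0 0 0 0 0 0 0.8"

```text
time: 10.05
position: [0.4938, 0.1104, 0.3692]
tool_rot: [0.633, 0.774, 0.002, 0.003]
ft_force: [-0.4, -0.7, -1.0]
grip_width: 0.0656
grip_force: 0.0
```

```bash
python3 go.py .486 -.1075 .30 81.5
python3 - <<'E'
from h import *
c=cam("side"); a=c["image"][100:180,270:370]; b=cam("top")["image"][100:240,170:310]
save("laid.png",np.hstack([cv2.resize(a,(500,400),interpolation=cv2.INTER_CUBIC),cv2.resize(b,(300,400),interpolation=cv2.INTER_CUBIC)]))
E
```

```text
yaw now 101.4 rotvec tool deg [ 0.4  0.  19.9] shift now axes [-211.9  -51.2   69.2] shift after turn [-216.7   24.5   69.2] F [-0.4 -0.7 -1. ] t 10.05
```

View pics/laid.png

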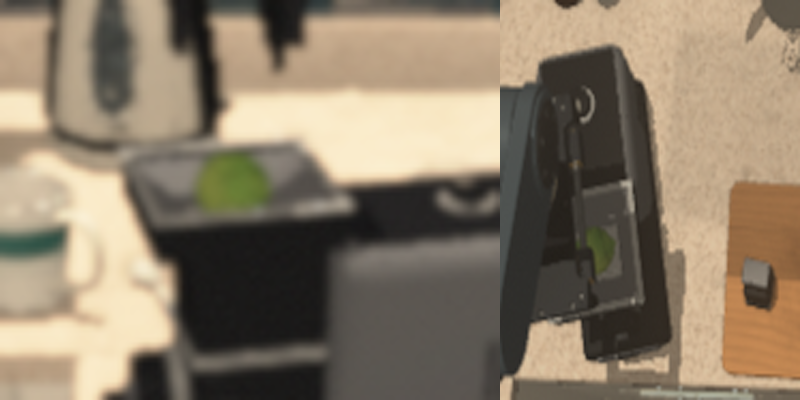

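Lime lies in the mouth (crop left 232,183). Now the black pusher.

send_rows --deltas "0 0 0 0 0 10 0.8;0 0 0 0 0 9.9 0.8;-54.2 6.1 17.3 0 0 0 0.8;-54.2 6.1 17.3 0 0 0 0.8;-54.2 6.1 17.3 0 0 0 0.8;-54.2 6.1 17.3 0 0 0 0.8;0 0 0 0 0 0 0.8;0 0 0 0 0 0 0.8"

```text
time: 11.15
position: [0.4838, -0.1073, 0.2959]
tool_rot: [0.758, 0.652, -0.0, -0.002]
ft_force: [0.2, 0.0, 0.8]
grip_width: 0.0693
grip_force: 0.0
```

```bash
python3 go.py .486 -.1075 .18 81.5
python3 - <<'E'
from fit import *
P=np.vstack(pts((.43,.54,-.16,-.06),.04,.17,("side",)));print(len(P),[(round(c*1e6),x.round(4)) for c,x in fit(P,sdpusher,(.486,-.1075),[-.15])])
E
```

```text
yaw now 81.4 rotvec tool deg [-0.2 -0.1 -0.1] shift now axes [ -0.    2.5 115.9] shift after turn [  0.2   2.2 115.9] F [0.2 0.  0.8] t 11.15
492 [(504, array([ 0.4849, -0.1076, -0.1709]))]
```

send_rows --deltas "0 1.5 40 0 0 0 0.8;0 0 40 0 0 0 0.8;0 0 25 0 0 0 0.8;0 0 11 0 0 0 0.8;0 0 0 0 0 0 0.8;0 0 0 0 0 0 0.2;0 0 0 0 0 0 0.2;0 0 0 0 0 0 0.2;0 0 0 0 0 0 0.2;0 0 0 0 0 0 0.2" --newtons 45

```text
time: 12.45
position: [0.4861, -0.108, 0.1811]
tool_rot: [0.758, 0.653, 0.0, 0.0]
ft_force: [-0.2, 0.7, 0.7]
grip_width: 0.0276
grip_force: 12.3
```

send_rows --deltas "0 0 0 0 0 0 0.2;0 0 0 0 0 0 0.2"

```text
time: 12.7
position: [0.4862, -0.108, 0.1811]
tool_rot: [0.758, 0.653, 0.0, 0.0]
ft_force: [0.4, -0.6, 2.3]
grip_width: 0.0269
grip_force: 45.0
```

send_rows --deltas "0 0 0 0 0 0 0.5;0 0 0 0 0 0 0.5;0 0 3 0 0 0 0.5;0 0 0 0 0 0 0.5;0 0 0 0 0 0 0.2;0 0 0 0 0 0 0.2;0 0 0 0 0 0 0.2;0 0 0 0 0 0 0.2;0 0 0 0 0 0 0.2;0 0 0 0 0 0 0.2" --newtons 45

```text
time: 13.95
position: [0.4861, -0.1079, 0.1781]
tool_rot: [0.758, 0.653, 0.0, 0.0]
ft_force: [0.8, -0.5, 0.4]
grip_width: 0.0269
grip_force: 45.0
```

```bash
python3 go.py .492 .111 .36 101.4;  python3 -c "
from rig import robot
s=robot.get_obs();print(s['grip_width'],s['grip_force'],s['position'],s['moment'])"
```

```text
yaw now 81.5 rotvec tool deg [  0.    0.  -19.9] shift now axes [ 217.4  -26.5 -181.9] shift after turn [ 213.5   49.1 -181.9] F [ 0.8 -0.5  0.4] t 13.95
0.026855049494074197 44.999871253967285 [ 0.48609349 -0.10794403  0.17805899] [-0.0360336  -0.0919237  -0.01692825]
```

send_rows --deltas "0 0 -30 0 0 0 0.2;0 0 -60 0 0 0 0.2;0 0 -60 0 0 0 0.2;0 0 -60 0 0 0 0.2;0 0 -12 0 0 0 0.2;0 0 0 0 0 -10 0.2;0 0 0 0 0 -9.9 0.2;0 0 0 0 0 0 0.2;0 0 0 0 0 0 0.2"

```text
time: 15.08
position: [0.4857, -0.1078, 0.399]
tool_rot: [0.634, 0.773, -0.0, -0.001]
ft_force: [-0.6, 0.2, -0.7]
grip_width: 0.0276
grip_force: 45.0
```

```bash
python3 go.py .492 .111 .40 101.4
python3 - <<'E'
from fit import *
s=robot.get_obs();print(s['grip_width'],s['ft_force'],s['position'],s['moment'])
z0=s['position'][2]-.156
a,b=pts((.43,.54,-.16,-.06),z0-.02,z0+.075)
P=b;print(len(a),len(b),b.min(0),b.max(0))
f=lambda x:sdpusher(loc(np.c_[P[:,:2],P[:,2]-x[3]],x),0)
for y in(0.0,.2,.4):
  r=least_squares(f,[.486,-.1075,y,z0],loss="soft_l1",f_scale=.002); print(r.cost*1e6,r.x.round(4),np.degrees(r.x[2]))
c=cam("side"); save("pus.png",cv2.resize(c["image"][90:210,270:360],None,fx=4.5,fy=4.5,interpolation=cv2.INTER_CUBIC))
E
```

```text
yaw now 101.3 rotvec tool deg [-0.1 -0.1 -0.1] shift now axes [213.3  48.9  -0.8] shift after turn [213.2  49.4  -1. ] F [-0.6  0.2 -0.7] t 15.075
0.027594887978062303 [-0.61050056  0.22659794 -0.74840646] [ 0.48569331 -0.10776026  0.39903272] [-0.03297404 -0.12220172 -0.04760237]
0 466 [ 0.46042165 -0.13354935  0.24309487] [ 0.50790516 -0.09437797  0.31789983]
364.8274729781298 [ 0.4848 -0.1073  0.1986  0.2444] 11.376922660220357
364.8274729781071 [ 0.4848 -0.1073  0.1986  0.2444] 11.376920950726145
364.8274729781071 [ 0.4848 -0.1073  0.1986  0.2444] 11.376920951933085
```

View pics/pus.png

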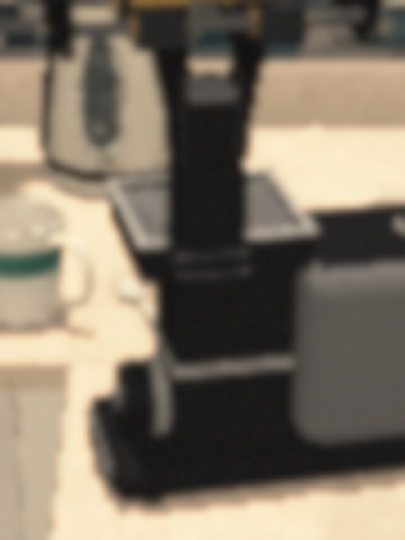

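The pusher hangs upright and aligned (11.4°) in the fingers.

send_rows --deltas "35.3 8.1 0 0 0 0 0.2;42.6 9.8 0 0 0 0 0.2;42.6 9.8 0 0 0 0 0.2;42.6 9.8 0 0 0 0 0.2;35 8 0 0 0 0 0.2;15 3.5 0 0 0 0 0.2;0 0 0 0 0 0 0.2;0 0 0 0 0 0 0.2;0 0 0 0 0 0 0.2"

```text
time: 16.35
position: [0.4922, 0.1095, 0.4]
tool_rot: [0.634, 0.773, -0.0, 0.0]
ft_force: [-0.3, -0.6, -1.5]
grip_width: 0.0274
grip_force: 45.0
```

```bash
python3 go.py .4915 .111 .39 101.4
python3 - <<'E'
from fit import *
s=robot.get_obs()
z0=s['position'][2]-.156
a,b=pts((.43,.56,.05,.17),z0-.0,z0+.075)
P=b;print(len(a),len(b))
f=lambda x:sdpusher(loc(np.c_[P[:,:2],P[:,2]-x[3]],x),0)
r=least_squares(f,[.49,.11,.2,z0],loss="soft_l1",f_scale=.002); print(r.cost*1e6,r.x.round(4),np.degrees(r.x[2]))
W=cloud(cam("side")).reshape(-1,3)
R=W[(W[:,2]>.206)&(W[:,2]<.222)&(W[:,1]>0)&(W[:,1]<.3)&(W[:,0]<.65)&(W[:,0]>.35)]
print("rim side",len(R),cv2.minAreaRect((R[:,:2]*1000).astype(np.float32)))
E
```

```text
yaw now 101.3 rotvec tool deg [-0.   0.  -0.1] shift now axes [ 1.6 -0.4 10. ] shift after turn [ 1.6 -0.4 10. ] F [-0.3 -0.6 -1.5] t 16.35
108 341
370.25393771895017 [0.4909 0.1099 0.1885 0.2456] 10.800016338640022
rim side 323 ((490.4266052246094, 109.4583511352539), (128.81390380859375, 131.85348510742188), 11.97901439666748)
```

send_rows --deltas "0 0 8 0 0 0 0.2;0 0 8 0 0 0 0.2;0 0 6 0 0 0 0.2;0 0 6 0 0 0 0.2"

```text
time: 17.0
position: [0.4912, 0.1105, 0.3722]
tool_rot: [0.633, 0.774, -0.001, -0.001]
ft_force: [-4.5, -0.9, 8.3]
grip_width: 0.0271
grip_force: 45.2
```

send_rows --deltas "0 0 6 0 0 0 0.2;0 0 6 0 0 0 0.2;0 0 6 0 0 0 0.2;0 0 6 0 0 0 0.2"

```text
time: 17.5
position: [0.4912, 0.1105, 0.3476]
tool_rot: [0.633, 0.774, -0.001, -0.001]
ft_force: [-3.8, -0.8, 4.6]
grip_width: 0.0274
grip_force: 45.1
```

send_rows --deltas "0 0 6 0 0 0 0.2;0 0 6 0 0 0 0.2;0 0 6 0 0 0 0.2;0 0 6 0 0 0 0.2"

```text
time: 18.0
position: [0.4922, 0.1107, 0.3235]
tool_rot: [0.633, 0.774, 0.0, 0.0]
ft_force: [-1.1, -0.3, 2.6]
grip_width: 0.0273
grip_force: 45.0
```

send_rows --deltas "0 0 6 0 0 0 0.2;0 0 6 0 0 0 0.2;0 0 6 0 0 0 0.2;0 0 5 0 0 0 0.2;0 0 3 0 0 0 0.2"

```text
time: 18.62
position: [0.4914, 0.1107, 0.2977]
tool_rot: [0.633, 0.774, -0.001, -0.001]
ft_force: [-4.2, -0.0, 2.7]
grip_width: 0.0272
grip_force: 45.1
```

send_rows --deltas "0 0 2 0 0 0 0.2;0 0 2 0 0 0 0.2;0 0 2 0 0 0 0.2;0 0 0 0 0 0 0.2"

```text
time: 19.12
position: [0.4916, 0.1106, 0.2921]
tool_rot: [0.633, 0.774, -0.0, -0.0]
ft_force: [-3.9, -0.8, 4.5]
grip_width: 0.027
grip_force: 45.1
```

send_rows --deltas "0 0 1.5 0 0 0 0.2;0 0 1.5 0 0 0 0.2;0 0 1 0 0 0 0.2;0 0 0 0 0 0 0.2"

```text
time: 19.62
position: [0.492, 0.1106, 0.2884]
tool_rot: [0.633, 0.774, -0.0, 0.0]
ft_force: [-3.5, -0.4, 5.3]
grip_width: 0.027
grip_force: 45.1
```

send_rows --deltas "0 0 1 0 0 0 0.2;0 0 1 0 0 0 0.2;0 0 0 0 0 0 0.2"

```text
time: 20.0
position: [0.4922, 0.1106, 0.2865]
tool_rot: [0.633, 0.774, 0.0, 0.0]
ft_force: [-3.0, -0.0, 5.0]
grip_width: 0.0271
grip_force: 45.1
```

send_rows --deltas "0 0 1 0 0 0 0.2;0 0 1 0 0 0 0.2;0 0 0 0 0 0 0.2"

```text
time: 20.38
position: [0.4919, 0.1107, 0.284]
tool_rot: [0.633, 0.774, -0.0, -0.0]
ft_force: [-3.8, 1.1, 3.0]
grip_width: 0.0271
grip_force: 45.1
```

send_rows --deltas "0 0 1 0 0 0 0.2;0 0 1 0 0 0 0.2;0 0 0 0 0 0 0.2"

```text
time: 20.75
position: [0.4919, 0.1107, 0.2818]
tool_rot: [0.633, 0.774, -0.0, -0.0]
ft_force: [-2.8, 0.6, 3.0]
grip_width: 0.0268
grip_force: 45.1
```

send_rows --deltas "0 0 1 0 0 0 0.2;0 0 0 0 0 0 0.2"

```text
time: 21.0
position: [0.492, 0.1108, 0.2809]
tool_rot: [0.633, 0.774, 0.0, -0.0]
ft_force: [-1.9, 0.6, 3.9]
grip_width: 0.0268
grip_force: 45.0
```

send_rows --deltas "0 0 1 0 0 0 0.2;0 0 0 0 0 0 0.2"

```text
time: 21.25
position: [0.4921, 0.1107, 0.28]
tool_rot: [0.633, 0.774, 0.0, 0.0]
ft_force: [-2.6, 1.3, 1.9]
grip_width: 0.0272
grip_force: 45.0
```

send_rows --deltas "0 0 1 0 0 0 0.2;0 0 0 0 0 0 0.2"

```text
time: 21.5
position: [0.4914, 0.1104, 0.2785]
tool_rot: [0.633, 0.774, -0.001, -0.001]
ft_force: [-2.3, 0.3, 0.6]
grip_width: 0.0275
grip_force: 45.0
```

send_rows --deltas "0 0 1 0 0 0 0.2;0 0 0 0 0 0 0.2"

```text
time: 21.75
position: [0.4917, 0.1105, 0.2778]
tool_rot: [0.633, 0.774, -0.0, -0.0]
ft_force: [-2.8, 0.0, 0.0]
grip_width: 0.0272
grip_force: 45.1
```

send_rows --deltas "0 0 1 0 0 0 0.2;0 0 0 0 0 0 0.2"

```text
time: 22.0
position: [0.492, 0.1106, 0.277]
tool_rot: [0.633, 0.774, -0.0, 0.0]
ft_force: [-3.0, -0.5, 0.2]
grip_width: 0.027
grip_force: 45.1
```

send_rows --deltas "0 0 1 0 0 0 0.2;0 0 0 0 0 0 0.2"

```text
time: 22.25
position: [0.4921, 0.1106, 0.2761]
tool_rot: [0.633, 0.774, 0.0, 0.0]
ft_force: [-3.6, -0.2, 1.3]
grip_width: 0.0273
grip_force: 45.0
```

send_rows --deltas "0 0 1 0 0 0 0.2;0 0 0 0 0 0 0.2"

```text
time: 22.5
position: [0.4923, 0.1107, 0.2754]
tool_rot: [0.633, 0.774, 0.0, 0.0]
ft_force: [-1.6, -0.6, 4.7]
grip_width: 0.027
grip_force: 45.1
```

send_rows --deltas "0 0 1 0 0 0 0.2;0 0 0 0 0 0 0.2"

```text
time: 22.75
position: [0.4927, 0.1106, 0.2749]
tool_rot: [0.633, 0.774, 0.001, 0.001]
ft_force: [-3.3, -1.1, 8.0]
grip_width: 0.027
grip_force: 45.1
```

send_rows --deltas "0 0 0.8 0 0 0 0.2;0 0 0 0 0 0 0.2"

```text
time: 23.0
position: [0.493, 0.1106, 0.2746]
tool_rot: [0.633, 0.774, 0.001, 0.001]
ft_force: [-2.9, -0.1, 10.1]
grip_width: 0.0275
grip_force: 45.1
```

send_rows --deltas "0 0 0.6 0 0 0 0.2;0 0 0 0 0 0 0.2"

```text
time: 23.25
position: [0.4933, 0.1106, 0.2744]
tool_rot: [0.633, 0.774, 0.001, 0.002]
ft_force: [-4.8, 0.8, 11.2]
grip_width: 0.0272
grip_force: 45.1
```

send_rows --deltas "0 0 0.8 0 0 0 0.2;0 0 0 0 0 0 0.2;0 0 0 0 0 0 0.2"

```text
time: 23.62
position: [0.4939, 0.1106, 0.2741]
tool_rot: [0.633, 0.774, 0.002, 0.002]
ft_force: [-3.1, -0.7, 14.4]
grip_width: 0.0273
grip_force: 45.1
```

send_rows --deltas "0 0 0 0 0 0 0.2;0 0 0 0 0 0 0.2;0 0 0 0 0 0 0.2;0 0 0 0 0 0 0.2"

```text
time: 24.12
position: [0.4939, 0.1106, 0.2741]
tool_rot: [0.633, 0.774, 0.002, 0.002]
ft_force: [-3.3, -0.1, 14.0]
grip_width: 0.0275
grip_force: 45.1
```

send_rows --deltas "0 0 -3 0 0 0 0.2;0 0 -6 0 0 0 0.2;0 0 -12 0 0 0 0.2;0 0 -15 0 0 0 0.2;0 0 -20 0 0 0 0.2;0 0 -20 0 0 0 0.2;0 0 -20 0 0 0 0.2;0 0 -20 0 0 0 0.2;0 0 -15 0 0 0 0.2;0 0 0 0 0 0 0.2"

```text
time: 25.38
position: [0.4933, 0.1107, 0.4046]
tool_rot: [0.633, 0.774, 0.002, 0.002]
ft_force: [-0.8, -0.1, -1.0]
grip_width: 0.0272
grip_force: 45.0
```

```bash
python3 go.py .486 -.1075 .41 81.5
python3 - <<'E'
from h import *
s=robot.get_obs();print(s['grip_width'],s['position'])
c=cam("top");d=cam("side");a=d["image"][90:210,270:360];b=c["image"][100:240,170:310]
save("out.png",np.hstack([cv2.resize(a,(375,500),interpolation=cv2.INTER_CUBIC),cv2.resize(b,(420,500),interpolation=cv2.INTER_CUBIC)]))
E
```

```text
yaw now 101.4 rotvec tool deg [ 0.3 -0.  19.9] shift now axes [-212.5  -50.2   -5.5] shift after turn [-216.9   25.    -5.4] F [-0.8 -0.1 -1. ] t 25.375
0.027235617692836587 [0.49329154 0.11070117 0.40460901]
```

View pics/out.png

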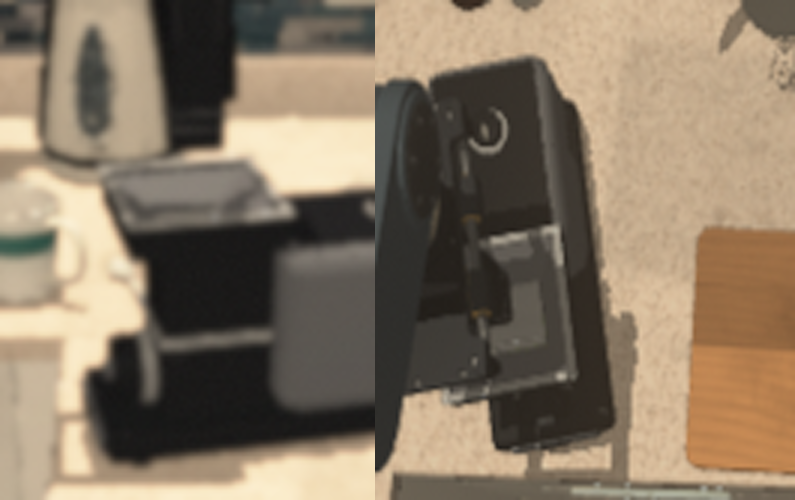

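send_rows --deltas "0 0 0 0 0 10 0.2;0 0 0 0 0 9.9 0.2;-54.2 6.2 0 0 0 0 0.2;-54.2 6.2 0 0 0 0 0.2;-54.2 6.2 0 0 0 0 0.2;-39.2 4.5 0 0 0 0 0.2;-15 1.7 0 0 0 0 0.2;0 0 0 0 0 0 0.2;0 0 0 0 0 0 0.2"

```text
time: 26.6
position: [0.4843, -0.1061, 0.4025]
tool_rot: [0.757, 0.653, 0.0, -0.001]
ft_force: [0.3, -0.1, -1.2]
grip_width: 0.0275
grip_force: 45.0
```

```bash
python3 go.py .486 -.1075 .18 81.5
python3 - <<'E'
from fit import *
s=robot.get_obs();z0=s['position'][2]-.156
P=pts((.43,.54,-.16,-.06),z0-.02,z0+.075,("side",))[0]
f=lambda x:sdpusher(loc(np.c_[P[:,:2],P[:,2]-x[3]],x),0)
r=least_squares(f,[.486,-.1075,-.15,z0],loss="soft_l1",f_scale=.002); print(s['position'],z0,r.cost*1e6,r.x.round(4),np.degrees(r.x[2]))
c=cam("top");W=cloud(c);I=c["image"]
m=(W[...,0]-.4915)**2+(W[...,1]-.1105)**2<.02**2
print("flap z",np.nanpercentile(W[m][:,2],[5,50,95]).round(4),m.sum(),I[m].mean(0))
# plane tilt along juicer x
p=W[m];p=p[~np.isnan(p[:,0])];print(np.linalg.lstsq(np.c_[p[:,:2],np.ones(len(p))],p[:,2],rcond=None)[0])
E
```

```text
yaw now 81.6 rotvec tool deg [-0.1 -0.1  0.1] shift now axes [ -1.3   2.1 222.5] shift after turn [ -1.1   1.9 222.5] F [ 0.3 -0.1 -1.2] t 26.6
[ 0.48432756 -0.1061365   0.40249888] 0.2464988848344423 339.75026290089477 [ 0.4835 -0.1052 -0.1451  0.2473] -8.311645910882302
flap z nan 0 [nan nan nan]
[0. 0. 0.]
  return np.nanmean(a, axis, out=out, keepdims=keepdims)
<stdin>:8: RuntimeWarning: Mean of empty slice.
  ret = um.true_divide(
```

send_rows --deltas "0 1.5 40 0 0 0 0.2;0 0 60 0 0 0 0.2;0 0 60 0 0 0 0.2;0 0 40 0 0 0 0.2;0 0 15 0 0 0 0.2;0 0 4 0 0 0 0.2;0 0 0 0 0 0 0.2;0 0 0 0 0 0 0.2"

```text
time: 27.7
position: [0.4866, -0.1077, 0.1849]
tool_rot: [0.757, 0.653, 0.001, 0.001]
ft_force: [0.6, 0.8, -1.2]
grip_width: 0.0272
grip_force: 45.0
```

send_rows --deltas "0 0 1 0 0 0 0.2;0 0 1 0 0 0 0.2;0 0 0 0 0 0 0.2"

```text
time: 28.08
position: [0.4859, -0.1077, 0.182]
tool_rot: [0.758, 0.653, 0.0, 0.0]
ft_force: [-0.2, 1.1, -1.9]
grip_width: 0.0273
grip_force: 45.0
```

send_rows --deltas "0 0 1.5 0 0 0 0.2;0 0 1 0 0 0 0.2;0 0 0 0 0 0 0.2"

```text
time: 28.45
position: [0.4859, -0.1076, 0.1792]
tool_rot: [0.758, 0.653, -0.0, -0.0]
ft_force: [-0.0, -0.2, -1.1]
grip_width: 0.0273
grip_force: 45.0
```

send_rows --deltas "0 0 1 0 0 0 0.2;0 0 0 0 0 0 0.2;0 0 0 0 0 0 0.2"

```text
time: 28.82
position: [0.486, -0.1077, 0.1784]
tool_rot: [0.758, 0.653, 0.0, 0.0]
ft_force: [-0.3, -0.9, -1.8]
grip_width: 0.0272
grip_force: 45.0
```

send_rows --deltas "0 0 1 0 0 0 0.2;0 0 0 0 0 0 0.2;0 0 0 0 0 0 0.2"

```text
time: 29.2
position: [0.4861, -0.1078, 0.178]
tool_rot: [0.758, 0.653, 0.0, 0.0]
ft_force: [-2.3, -0.1, 4.8]
grip_width: 0.0273
grip_force: 45.0
```

Contact with the board at the original height; release, lift off and move the arm clear of the view.

send_rows --deltas "0 0 -0.8 0 0 0 0.2;0 0 0 0 0 0 0.4;0 0 0 0 0 0 0.6;0 0 0 0 0 0 0.8;0 0 0 0 0 0 0.8;0 0 0 0 0 0 0.8" --newtons 20

```text
time: 29.95
position: [0.4859, -0.1076, 0.1781]
tool_rot: [0.758, 0.653, -0.0, -0.0]
ft_force: [-0.4, -0.9, -0.1]
grip_width: 0.0651
grip_force: 0.0
```

send_rows --deltas "0 0 -15 0 0 0 0.8;0 0 -40 0 0 0 0.8;0 0 -50 0 0 0 0.8;0 0 -50 0 0 0 0.8;-60 0 0 0 0 0 0.8;-60 0 0 0 0 0 0.8;-60 0 0 0 0 0 0.8;-60 0 0 0 0 0 0.8;-60 0 0 0 0 0 0.8;0 0 0 0 0 0 0.8"

```text
time: 31.2
position: [0.4405, -0.4089, 0.3327]
tool_rot: [0.759, 0.651, -0.001, 0.001]
ft_force: [-0.7, 0.0, 0.5]
grip_width: 0.0698
grip_force: 0.0
```

Run:
```python
from fit import *
s=robot.get_obs();print(s["time"],s["position"],s["grip_width"])
P=pts((.43,.54,-.16,-.06),.04,.17)
for p in P+[np.vstack(P)]: print(len(p),len(p) and p[:,2].max(),[(round(k*1e6),x.round(4)) for k,x in fit(p,sdpusher,(.486,-.1075),[-.15])] if len(p) else 0)
c=cam("top");W=cloud(c);I=c["image"]
m=(W[...,0]-.4915)**2+(W[...,1]-.1105)**2<.02**2; p=W[m]
print("flap z",np.nanpercentile(p[:,2],[5,50,95]).round(4),m.sum(),np.linalg.lstsq(np.c_[p[:,:2],np.ones(len(p))],p[:,2],rcond=None)[0])
d=cam("side")
save("fin.png",np.hstack([cv2.resize(c["image"][100:260,170:400],(460,400),interpolation=cv2.INTER_CUBIC),cv2.resize(d["image"][115:305,260:400],(295,400),interpolation=cv2.INTER_CUBIC)]))
```

```text
31.2 [ 0.44050205 -0.40894167  0.33270119] 0.06983167683517788
220 0.155840948485273 [(233, array([ 0.4866, -0.1077, -0.1535]))]
279 0.15011493045028224 [(261, array([ 0.4854, -0.1072, -0.1692]))]
499 0.155840948485273 [(505, array([ 0.4863, -0.1074, -0.1693]))]
flap z [0.1787 0.1826 0.1854] 55 [-0.04604631 -0.02715107  0.20874154]
```

View pics/fin.png

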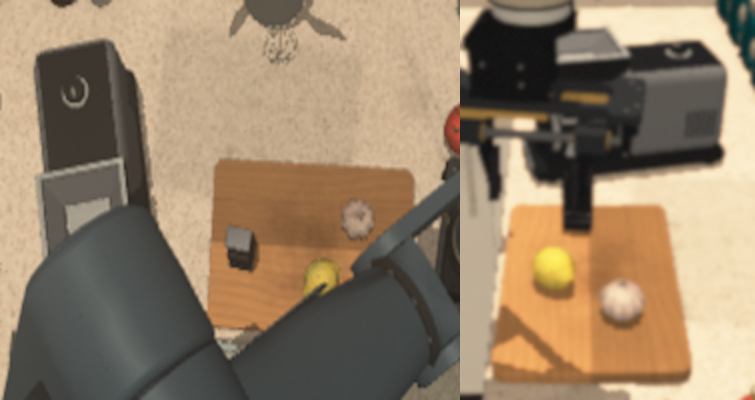

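The picture shows the pusher standing where it was (top crop 240,247), the flap level at 182.6 mm, and the lemon and garlic unmoved.

```bash
python3 -c "
from rig import robot
print(robot.hand_in())"
```

```text
the job is handed in; nothing more can be done
None
```

The job is handed in at about 31 s: the lime is seated on the screw with roughly 15–16 N, the flap measures level and shut, and the black pusher stands upright where it was on the board, with the lemon and garlic untouched.

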